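Park the index plunger of a cylinder jig and run its carriage home

ROBOT

A 6-joint arm with a two-finger parallel gripper is mounted at the origin on the work surface. World frame = base frame: x ahead of the robot, y to its left, z up, the work surface at z = 0. Lengths are in m, angles in rad, forces in N, time in s.
With the tool pointing down it reaches from about 0.375 to 0.9 m from the base axis. Payload 3.1 kg.
Tool frame: the origin (TCP) lies at the very end of the fingers, on their centre line; the grasp point (between the pads) lies 19 mm behind it; x points along the fingers, y is the direction in which the jaws open and shut, and the axes are right-handed (so a half turn about x gives the same grasp; the last joint's range is limited). The gripper opens to 85 mm and grips with 20 to 120 N. Pads are 22 mm wide; open, the fingers measure 114 mm over their backs; the gripper's body (76 mm by 85 mm) begins 54 mm behind the grasp point. The pads swing forward as they close: fully open they stand 13 mm farther back than shut.
Start: joints at [0.955, 0.527, 1.433, -0, 1.181, -0.178], TCP at [0.265, 0.566, 0.231] pointing down, gripper open.
Joint ranges: [-3.08, 3.08], [-0.75, 2.2], [0.22, 2.44], [-1.43, 4.57], [0, 2.65], [-2.85, 2.85]. Speed limits (rad/s): [2.79, 2.79, 3.14, 3.14, 3.14, 3.14].

INTERFACE

Orientations are given as a unit quaternion [x, y, z, w].
In Python, from station import sense, snapshot, camera_model, sign_off gives the robot as it stands.
- The arm moves only by the tool step_arm, never from a script. Its argument "increments" is one flat list of numbers, 5 for each row, row after row: the shift along the tool's x, y, z in units of 60 mm (1.0 is 60 mm), then the turn about the tool's x in units of 5 degrees (1.0 is 5 degrees), then the closure, from 0 (fully open) to 1 (shut). A call has exactly 5 rows; each row is the pose to reach, as a shift and turn from the pose measured when the call began, along the tool's axes at that moment; what a row does not reach only later rows make up. A row lasts 1/8 s, in which the tool goes at most 62.5 mm and 10.7 degrees, less where a joint would pass 70% of its speed; a pose out of reach is approached as far as the arm can. A call with a gripper value outside its range is refused whole. The fingers move at their own pace and stop on an object; "grip_force" is the grip in N (left out, the last holds). Time passes only in rows, so rows that repeat a pose let the fingers close, or fill a call up. It gives the time, the measured TCP pose, the force and the opening at its end, in the units of the state.
- sense(): the state, without advancing time (a new reading comes with each control period).
- snapshot(name): name is "scene" or "top" or "wrist"; returns the picture (384x512x3 uint8, blue, green, red); there is no depth.
- camera_model(name): a dict with "vertical_fov" (degrees; the focal length in pixels is half the picture's height over the tangent of half this angle, whatever the lens; pixels are square), "cx", "cy" (the principal point, pixels), "R" (3x3) and "t" (3): a world point X has camera coordinates R X + t. Camera axes: x right, y down, z forward; pixel columns grow to the right and rows downward; lengths in m; the calibration is good to about 2 mm. A picture is of the moment at which its call begins: read the wrist's pose just before it. camera_model takes no time and is no camera call; for the wrist camera it gives the pose at the moment of the call.
- sign_off(): hands the job in, once; it reports no verdict.
The state is a dict: "t": time; "q": joint angles; "qd": joint speeds; "tau": joint torques, N m; "tcp_pos": TCP position; "tool_rot": TCP orientation; "force": force on the tool from outside, world axes, zero at the start; "ft_torque": the same for the moment, N m; "finger_gap": opening from 0.0 (shut) to 1.0 (fully open).
Only numpy, scipy, OpenCV 4.12 (cv2) and the standard library are available. Lean on these libraries where they do the work, as an engineer would, in place of code of your own. Each camera call takes 0.05 s, during which the arm holds its last target. There are 200 camera calls.

TASK

On the bench jig, pull the T-bar of the sprung index plunger up, twist it clockwise until it drops into its rest notch and stays up by itself, and let go of it. Then slide the freed carriage with the finned cylinder gently along its rails until it rests against the rubber end stop. Do not force or wrench the plunger in its housing, and leave the other things on the bench where they are.

Things in the scene. Friction and masses are not known exactly. Their poses are not given: they have to be found in the camera images.
- jig: Grey steel base plate lying on the bench, 220 x 350 x 12 mm (x, y, z of its own frame), with two steel rails along y. Origin on the bench under the plate (plate spans x -115..105, y -180..170 mm); z up. The plunger axis stands at x -45, y -70 mm. It is bolted down.
- housing: Fixed plunger housing on the jig: a bracket at its -x side, 66 mm high, holds a dark steel collar 54 mm across round the upright plunger axis. Origin on that axis at bench height, axes as the jig's. Contact forces over 35 N on it (key wrenched against a wall, plunger hauled against its top stop, arm striking it) count as forcing.
- crown (a point): Centre of the housing's crown, a steel ring 50 mm across, 79 mm above the bench, on the plunger axis. The plunger's 6 mm wide cross key starts in a deep slot along the jig's x, 8.4 mm wide. A rest notch, 7.8 mm wide, 4 mm deep, lies 0.9 to 1.4 rad clockwise of it seen from above: where exactly differs and must be felt for. Past it the crown is level again.
- plunger (a joint): Lift of the plunger in m: 0 down (locked), about 0.012 when its key lies on the level crown, about 0.008 when it rests in the rest notch, 0.016 at its hard top stop. The key leaves the slot at 0.012. A spring pulls it down with 7 N when down, 11 N at the top (greased: it moves a little damped); the lock nose leaves the carriage at 0.006.
- tbar: Black plastic T-bar on the plunger, 50 mm long (its x), 12 mm thick (its y), 14 mm high; origin at its centre, 112 mm above the bench when down, with 26 mm free between bar and crown (a 12 mm steel stem). Turns easily with the key, which is parallel to it and 42 mm below: along the jig's x at the start, clockwise from above up to 1.65 rad once the key is clear of the slot.
- carriage: Steel carriage plate 110 x 140 x 14 mm (x, y, z) on the rails; origin at the centre of its underside, 22 mm above the bench, axes as the jig's. Slides along the jig's y with about 4 N of friction and stays where left. Carries a finned cylinder 80 x 80 mm, top 76 mm above the underside, centred at y +25 mm. The plunger's nose locks it (1 mm of play) while down.
- post (a point): Top centre of the carriage's upright steel push post, 14 mm thick, standing 66 mm above the plate; 33 mm free between it and the cylinder on its +y side, open on its -y side. Push it towards the jig's +y.
- stop: End stop clamped at the jig's +y end, 60 mm wide, 36 mm high, with a rubber face towards -y. Origin at the foot of that face; axes as the jig's. The carriage touches it when the carriage's origin is 70 mm short of it along y (55 to 95 mm of travel from the start). Over 35 N counts as rammed.
- socket: Bystander: steel socket, 26 mm across, 32 mm high, standing on the jig's base plate near its +y end, -x side. Origin at its foot.
- piston: Bystander: aluminium piston, 52 mm across, 45 mm high, on the bench at the jig's -x side. Origin at its foot.
- wrench: Bystander: wrench 170 mm long lying on the bench at the jig's +x side.
- screwdriver: Bystander: screwdriver 190 mm long lying on the bench at the jig's -x side.
- oilbottle: Bystander: grey oil bottle, 68 mm across, 190 mm high, origin at its foot.
- greasetin: Bystander: metal tin, 80 mm across, 80 mm high, origin at its foot.
- plugbox: Bystander: cardboard spark plug box 50 x 90 x 28 mm, origin at its underside.

How it is judged:
On the way, in this order (a step that is already met when the one before it is completed fails the run):
1. the plunger is up in its rest notch and let go (value of joint plunger between 0.0065 and 0.0096 m and contact force between the fingers and tbar below 0.5 N), for 0.3 s.
2. the carriage stands against the end stop (y of carriage in the frame of stop above -0.0725 m and linear speed of carriage below 0.01 m/s), for 0.2 s.
At the end, for the whole second after the job is handed in: The plunger rests released in its notch (lift 6.5 to 9.6 mm), and the carriage stands at rest within 2.5 mm of the end stop (all of step 1 and all of step 2); the robot touches nothing.
It fails at once if the plunger is forced in its housing or the housing is struck (over 35 N) (contact force between housing and anything else above 35 N).
It fails at once if the carriage is rammed into the stop (over 35 N) (contact force between carriage and stop above 35 N).
It fails at once if a bystander is moved more than 25 mm (distance of any of socket, piston, wrench, screwdriver, oilbottle, greasetin, plugbox from where it was at the start of the episode above 0.025 m).
It also fails if it takes over 61 s, if anything falls off the work surface, if the arm or the gripper's body presses on something with over 40 N, if the wrist force passes 120 N, or if a joint passes its speed limit or range.

## Working session

There is one attempt and no reset: what is moved stays moved. The work goes in short steps, Python scripts to look and compute and a tool call to move; the robot and the scene stay as the last step left them, time stands still between calls to the robot, and variables do not carry over. Pictures are saved under pics/ and viewed, about 8 in all and at most 12, crops included, and the job is handed in when it is done.

Besides the shell and the picture viewer there is one more tool, called after "Emit:" as name(argument=value, ...), one argument or row to a line, values as JSON. step_arm: Moves the arm, as the interface text tells. Its arguments: {"type":"object","properties":{"increments":{"type":"array","items":{"type":"number"}},"grip_force":{"type":"number"}},"required":["increments"]}

```bash
mkdir -p pics; ls; python3 - <<'E'
from station import *
import cv2,numpy as np
s=sense();print(s)
for n in("scene","top"):
    m=camera_model(n);print(n,m)
    cv2.imwrite(f"pics/{n}0.png",cv2.resize(snapshot(n),(800,600),interpolation=cv2.INTER_CUBIC))
E
```

```text
pics
{'t': 0.0, 'q': array([ 9.54500670e-01,  5.28473406e-01,  1.43390115e+00, -1.26694665e-05,
        1.18142117e+00, -1.78491864e-01]), 'qd': array([ 0.00095254,  0.0007171 , -0.00038764, -0.00067142, -0.00039816,
        0.00071938]), 'tau': array([-6.24264776e-04, -4.42350125e+01, -1.78021860e+01, -9.92703008e-05,
        8.28812539e-03,  1.87333984e-05]), 'tcp_pos': array([0.26451709, 0.565467  , 0.23032955]), 'tool_rot': array([ 0.15283222,  0.69053032, -0.15427184,  0.68993506]), 'force': array([0.63150853, 0.09515993, 0.52121552]), 'ft_torque': array([-4.32465534e-02, -2.40905369e-05,  1.97490803e-02]), 'finger_gap': 0.9986148203212201}
scene {'vertical_fov': 47.835816617894054, 'cx': 257.6550856804295, 'cy': 196.90208908577407, 'R': array([[-0.50601484,  0.86219846,  0.02372333],
       [ 0.5127525 ,  0.32281788, -0.79553346],
       [-0.69356604, -0.39038754, -0.60544506]]), 't': array([ 0.23396675, -0.24282663,  1.4554678 ])}
top {'vertical_fov': 55.00625845215138, 'cx': 255.1054644646102, 'cy': 196.91959176237236, 'R': array([[ 0.00587224, -0.99989249, -0.01343581],
       [-0.99532447, -0.00454898, -0.09648063],
       [ 0.09640914,  0.01393954, -0.99524417]]), 't': array([0.03772991, 0.5866831 , 1.01890182])}
```

View pics/top0.png

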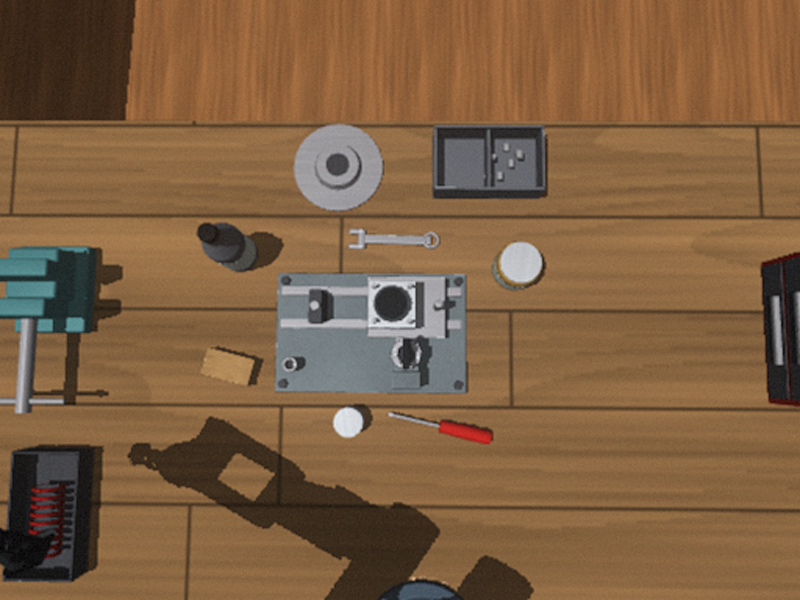

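View pics/scene0.png

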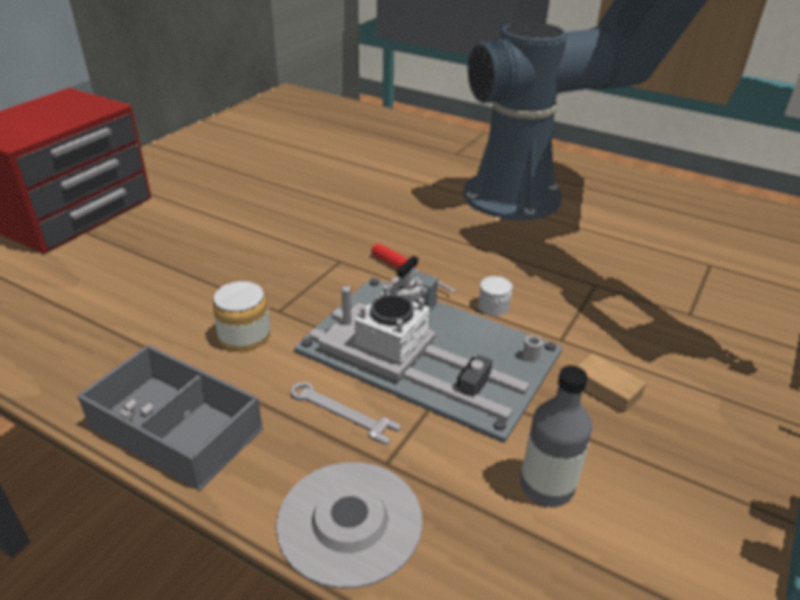

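The top view shows the jig with its x axis up and y axis left in the picture: plate corners near (276,274) to (466,392), T-bar at about (405,352), post at about (440,304) and stop at about (318,305). The scene view agrees.

```bash
cat >h.py <<'E'
import numpy as np,cv2
from station import *
from scipy.spatial.transform import Rotation as Ro
def ray(m,px,z,s=0.64):
    "pixel (in picture enlarged by 1/s) -> world point at height z"
    f=192/np.tan(np.radians(m["vertical_fov"]/2))
    d=m["R"].T@np.array([(px[0]*s-m["cx"])/f,(px[1]*s-m["cy"])/f,1]);c=-m["R"].T@m["t"]
    return c+d*(z-c[2])/d[2]
def proj(m,X):
    f=192/np.tan(np.radians(m["vertical_fov"]/2));p=m["R"]@np.array(X)+m["t"]
    return p[:2]/p[2]*f+[m["cx"],m["cy"]]
def R(): return Ro.from_quat(sense()["tool_rot"])
E
python3 - <<'E'
from h import *
m=camera_model("top")
for p in [(276,274),(466,274),(466,392),(276,392)]: print(ray(m,p,.012).round(4))
print("tbar",ray(m,(405,352),.119).round(4),"post",ray(m,(438,305),.102).round(4))
print(R().as_matrix().round(3))
w=camera_model("wrist");s=sense()
print("cam in tool",R().inv().apply(-w["R"].T@w["t"]-s["tcp_pos"]).round(4)); print((w["R"]@R().as_matrix()).round(3),w["vertical_fov"])
E
```

```text
[0.6501 0.2698 0.012 ]
[ 0.6514 -0.0836  0.012 ]
[ 0.4346 -0.0824  0.012 ]
[0.4324 0.264  0.012 ]
tbar [0.5044 0.0286 0.119 ] post [ 0.5842 -0.0268  0.102 ]
[[-0.001  0.424  0.906]
 [-0.002  0.906 -0.424]
 [-1.    -0.002 -0.   ]]
cam in tool [-0.1411  0.0007 -0.0722]
[[ 0.001  1.    -0.001]
 [-0.284  0.001  0.959]
 [ 0.959 -0.001  0.284]] 65.15197060621324
```

Emit:
step_arm(
  increments=[0, -0.6, 0.7, -1, 0, 0, -1.25, 1.45, -2, 0, 0, -1.9, 2.2, -3, 0, 0, -2.55, 2.95, -4, 0, 0, -3.2, 3.7, -5, 0],
)

```text
t: 0.72
tcp_pos: [0.3846, 0.2958, 0.2305]
tool_rot: [-0.001, 0.708, 0.0, 0.707]
force: [1.0, -1.0, -0.3]
finger_gap: 1.0
```

```bash
cat >>h.py <<'E'
def to(X,yaw):
    "increments (units) to bring TCP to X with tool y at yaw (deg)"
    s=sense();r=Ro.from_quat(s["tool_rot"]);M=r.as_matrix();y0=np.degrees(np.arctan2(M[1,1],M[0,1]))
    print("t",s["t"],"tcp",s["tcp_pos"].round(4),"yaw",y0.round(2),"F",s["force"].round(2),"T",s["ft_torque"].round(3),"gap",round(s["finger_gap"],3),"q6",s["q"][5].round(3))
    print("need",(r.inv().apply(np.array(X)-s["tcp_pos"])/.06).round(3),"turn",((y0-yaw)/5).round(3))
E
python3 -c "
from h import *
to([.503,.028,.2],90)"
```

```text
t 0.725 tcp [0.3846 0.2958 0.2305] yaw 90.11 F [ 1.02 -1.03 -0.25] T [ 0.017 -0.002 -0.008] gap 1.0 q6 -1.147
need [ 0.515 -4.465  1.966] turn 0.021
```

Emit:
step_arm(
  increments=[0.1, -0.9, 0.4, 0, 0.3, 0.2, -1.8, 0.8, 0, 0.5, 0.3, -2.7, 1.2, 0, 0.5, 0.4, -3.6, 1.6, 0, 0.5, 0.5, -4.45, 1.95, 0, 0.5],
)

```text
t: 1.35
tcp_pos: [0.5026, 0.0269, 0.2005]
tool_rot: [-0.001, 0.708, -0.0, 0.707]
force: [0.8, 0.1, -0.9]
finger_gap: 0.498
```

```bash
python3 - <<'E'
from h import *
to([.503,.028,.2],90)
w=camera_model("wrist");im=snapshot("wrist");np.save("w1.npy",w,allow_pickle=True)
cv2.imwrite("pics/w1.png",cv2.resize(im,(800,600),interpolation=cv2.INTER_CUBIC))
print(proj(w,[.503,.028,.119])/.64,proj(w,[.584,-.027,.102])/.64)
E
```

```text
t 1.35 tcp [0.5026 0.0269 0.2005] yaw 90.07 F [ 0.77  0.13 -0.87] T [ 0.009 -0.029  0.019] gap 0.498 q6 -1.739
need [0.009 0.018 0.006] turn 0.014
[404.15554926 308.01482138] [309.22040337 431.19717847]
```

View pics/w1.png

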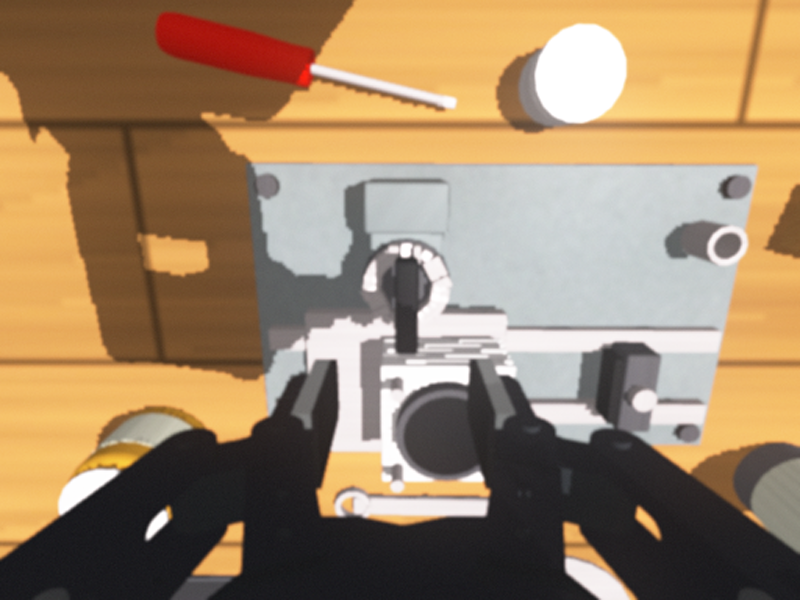

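The wrist view shows the T-bar as a black bar from (406,255) to (406,352). The post is hidden behind the left finger near (330,400).

```bash
python3 - <<'E'
from h import *
w=np.load("w1.npy",allow_pickle=True).item()
for p,z in [((406.5,352),.119),((406.5,260),.119),((396,340),.119),((417,340),.119),((397,270),.119),((416,270),.119),((406,243),.079),((363,285),.079),((450,285),.079),((250,163),.012),((755,166),.012),((703,443),.012),((272,450),.012),((306,315),.036),((310,447),.036),((506,313),.036)]: print(p,ray(w,p,z).round(4))
E
python3 - <<'E'
import cv2
im=cv2.imread("pics/w1.png");cv2.imwrite("pics/w1c.png",cv2.resize(im[220:380,320:520],(800,640))[:600])
E
```

```text
(406.5, 352) [0.5267 0.0293 0.119 ]
(406.5, 260) [0.4786 0.0291 0.119 ]
(396, 340) [0.5201 0.0239 0.119 ]
(417, 340) [0.5201 0.0346 0.119 ]
(397, 270) [0.4836 0.0245 0.119 ]
(416, 270) [0.4835 0.0337 0.119 ]
(406, 243) [0.4774 0.029  0.079 ]
(363, 285) [0.502  0.0041 0.079 ]
(450, 285) [0.5018 0.0545 0.079 ]
(250, 163) [ 0.4349 -0.0765  0.012 ]
(755, 166) [0.436  0.2648 0.012 ]
(703, 443) [0.6509 0.2689 0.012 ]
(272, 450) [ 0.659  -0.0787  0.012 ]
(306, 315) [ 0.5351 -0.0394  0.036 ]
(310, 447) [ 0.6396 -0.0422  0.036 ]
(506, 313) [0.5332 0.0979 0.036 ]
```

View pics/w1c.png

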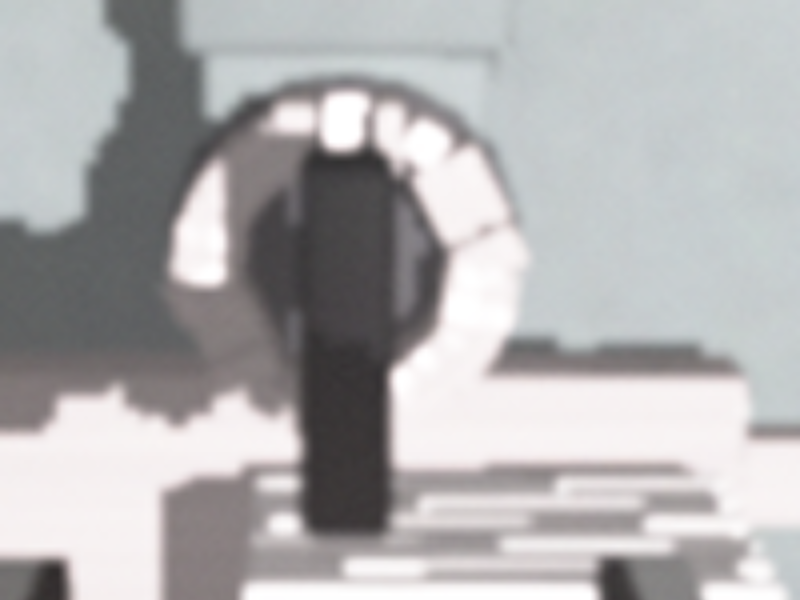

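Crop: the bar is centred at about (406,305) in the full picture, its long axis is along world x, and its centre is about (0.5025, 0.029). I'll descend over it with the jaws part open.

Emit:
step_arm(
  increments=[0.5, 0.03, 0, 0, 0.6, 1.0, 0.035, 0, 0, 0.65, 1.4, 0.035, 0, 0, 0.7, 1.7, 0.035, 0, 0, 0.7, 1.77, 0.035, 0, 0, 0.7],
  grip_force=20,
)

```text
t: 2.02
tcp_pos: [0.5057, 0.0226, 0.0927]
tool_rot: [-0.001, 0.707, -0.003, 0.707]
force: [1.4, -0.8, -0.9]
finger_gap: 0.299
```

```bash
python3 - <<'E'
from h import *
to([.5025,.029,.094],90)
im=snapshot("wrist")
cv2.imwrite("pics/w2.png",cv2.resize(im[100:360,100:420],(800,650))[:600])
E
```

```text
t 2.025 tcp [0.5057 0.0226 0.0927] yaw 89.88 F [ 1.42 -0.77 -0.89] T [-0.033  0.034  0.07 ] gap 0.299 q6 -1.735
need [-0.022  0.107 -0.054] turn -0.024
```

View pics/w2.png

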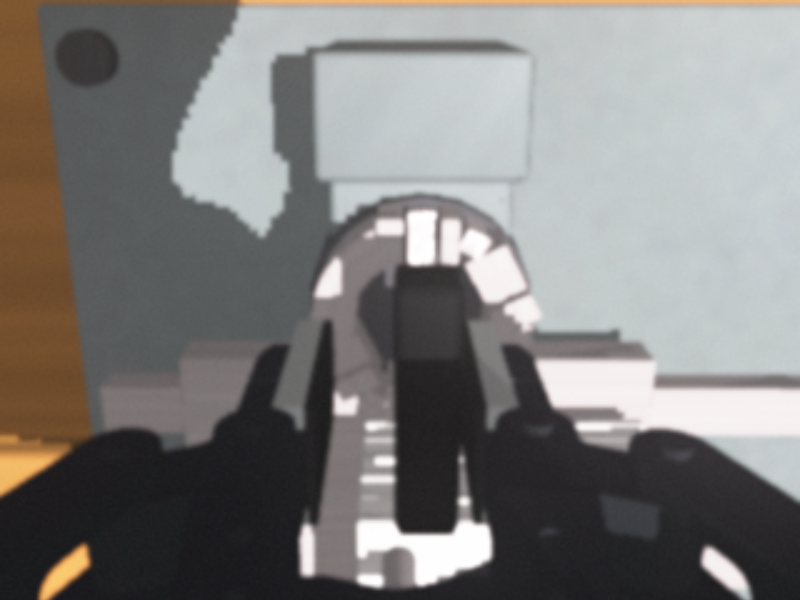

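The bar (centre column about 430) sits right of the middle of the fingers (about 400), matching the measured −6 mm y error. I'll correct it.

Emit:
step_arm(
  increments=[-0.02, 0.05, -0.03, 0, 0.7, -0.02, 0.107, -0.054, 0, 0.7, -0.02, 0.107, -0.054, 0, 0.72, -0.02, 0.107, -0.054, 0, 0.74, -0.02, 0.107, -0.054, 0, 0.76],
)

```text
t: 2.7
tcp_pos: [0.503, 0.0289, 0.0943]
tool_rot: [-0.001, 0.707, -0.003, 0.707]
force: [0.1, -0.2, 0.3]
finger_gap: 0.238
```

```bash
python3 - <<'E'
from h import *
to([.5025,.029,.094],90)
E
```

```text
t 2.7 tcp [0.503  0.0289 0.0943] yaw 89.88 F [ 0.13 -0.22  0.34] T [ 0.025  0.023 -0.009] gap 0.238 q6 -1.723
need [ 0.005  0.002 -0.008] turn -0.024
```

Emit:
step_arm(
  increments=[0, 0, 0, 0, 0.8, 0, 0, 0, 0, 0.84, 0, 0, 0, 0, 0.88, 0, 0, 0, 0, 0.94, 0, 0, 0, 0, 1],
  grip_force=25,
)

```text
t: 3.32
tcp_pos: [0.503, 0.0284, 0.0944]
tool_rot: [-0.002, 0.707, -0.003, 0.707]
force: [-1.0, -5.1, 1.3]
finger_gap: 0.133
```

```bash
python3 - <<'E'
from h import *
to([.5025,.029,.094],90)
E
```

```text
t 3.325 tcp [0.503  0.0284 0.0944] yaw 89.89 F [-1.01 -5.06  1.34] T [-0.578  0.117 -0.033] gap 0.133 q6 -1.723
need [ 0.006  0.01  -0.009] turn -0.021
```

Emit:
step_arm(
  increments=[0, -0.005, 0, 0, 1, -0.06, -0.007, 0, 0, 1, -0.12, -0.007, 0, 0, 1, -0.18, -0.007, 0, 0, 1, -0.22, -0.007, 0, 0, 1],
  grip_force=45,
)

```text
t: 3.95
tcp_pos: [0.503, 0.0283, 0.1074]
tool_rot: [-0.002, 0.707, -0.003, 0.707]
force: [2.7, 0.5, -13.2]
finger_gap: 0.133
```

```bash
python3 - <<'E'
from h import *
to([.5025,.028,.108],90)
E
```

```text
t 3.95 tcp [0.503  0.0283 0.1074] yaw 89.89 F [  2.73   0.45 -13.18] T [ 0.123 -0.48  -0.022] gap 0.133 q6 -1.724
need [-0.011 -0.006 -0.008] turn -0.023
```

Emit:
step_arm(
  increments=[-0.013, 0, 0, 0, 1, -0.013, 0, 0, 0.8, 1, -0.013, 0, 0, 2, 1, -0.013, 0, 0, 3.2, 1, -0.013, 0, 0, 4.4, 1],
)

```text
t: 4.58
tcp_pos: [0.5031, 0.0287, 0.1082]
tool_rot: [0.135, 0.693, -0.139, 0.695]
force: [2.5, 0.8, -12.5]
finger_gap: 0.128
```

```bash
python3 - <<'E'
from h import *
to([.5025,.028,.108],48)
E
```

```text
t 4.575 tcp [0.5031 0.0287 0.1082] yaw 67.68 F [  2.54   0.78 -12.46] T [ 0.33  -0.451  0.026] gap 0.128 q6 -1.337
need [ 0.003 -0.015 -0.004] turn 3.935
```

Emit:
step_arm(
  increments=[0, 0, 0, 1, 1, 0, -0.007, 0, 2.2, 1, 0, -0.007, 0, 3.4, 1, 0, -0.007, 0, 4.2, 1, 0, -0.007, 0, 4.2, 1],
)

```text
t: 5.2
tcp_pos: [0.5033, 0.0291, 0.1083]
tool_rot: [0.26, 0.656, -0.262, 0.658]
force: [4.7, 4.0, -12.5]
finger_gap: 0.129
```

```bash
python3 - <<'E'
from h import *
to([.5025,.028,.1065],46)
E
```

```text
t 5.2 tcp [0.5033 0.0291 0.1083] yaw 46.68 F [  4.75   4.01 -12.49] T [ 0.627 -0.603 -0.003] gap 0.129 q6 -0.972
need [ 0.03  -0.022  0.003] turn 0.137
```

Emit:
step_arm(
  increments=[0.008, 0.006, 0, 0, 1, 0.016, 0.006, 0, 0, 1, 0.024, 0.006, 0, 0, 1, 0.03, 0.006, 0, 0, 1, 0.03, 0.006, 0, 0, 1],
  grip_force=20,
)

```text
t: 5.82
tcp_pos: [0.5033, 0.0292, 0.1065]
tool_rot: [0.26, 0.656, -0.262, 0.658]
force: [1.7, -1.8, -11.3]
finger_gap: 0.128
```

```bash
python3 - <<'E'
from h import *
to([.5025,.028,.1065],46)
E
```

```text
t 5.825 tcp [0.5033 0.0292 0.1065] yaw 46.69 F [  1.67  -1.77 -11.3 ] T [-0.187 -0.233 -0.002] gap 0.128 q6 -0.971
need [ 0.    -0.023  0.004] turn 0.139
```

Emit:
step_arm(
  increments=[0, 0, 0, 0, 0.86, 0, 0, 0, 0, 0.845, 0.015, 0, 0, 0, 0.845, 0.03, 0, 0, 0, 0.845, 0.03, 0, 0, 0, 0.845],
)

```text
t: 6.45
tcp_pos: [0.5033, 0.0292, 0.1048]
tool_rot: [0.26, 0.656, -0.262, 0.658]
force: [0.7, 0.7, 0.6]
finger_gap: 0.154
```

```bash
python3 - <<'E'
from h import *
to([.5025,.028,.1045],40)
E
```

```text
t 6.45 tcp [0.5033 0.0292 0.1048] yaw 46.69 F [0.69 0.71 0.61] T [ 0.081 -0.014  0.016] gap 0.154 q6 -0.971
need [ 0.005 -0.023  0.004] turn 1.339
```

Emit:
step_arm(
  increments=[0, 0, 0, 0.4, 0.845, 0, 0, 0, 0.8, 0.845, 0, 0, 0, 1.2, 0.845, 0, 0, 0, 1.6, 0.845, 0, 0, 0, 2, 0.845],
)

```text
t: 7.08
tcp_pos: [0.5034, 0.0292, 0.1048]
tool_rot: [0.317, 0.63, -0.319, 0.633]
force: [0.6, 0.7, -0.2]
finger_gap: 0.156
```

```bash
python3 - <<'E'
from h import *
to([.5025,.028,.1045],36)
im=snapshot("wrist")
cv2.imwrite("pics/w3.png",cv2.resize(im[80:360,100:420],(686,600)))
E
```

```text
t 7.075 tcp [0.5034 0.0292 0.1048] yaw 36.57 F [ 0.64  0.65 -0.18] T [ 0.121 -0.048  0.159] gap 0.156 q6 -0.795
need [ 0.005 -0.024  0.008] turn 0.114
```

View pics/w3.png

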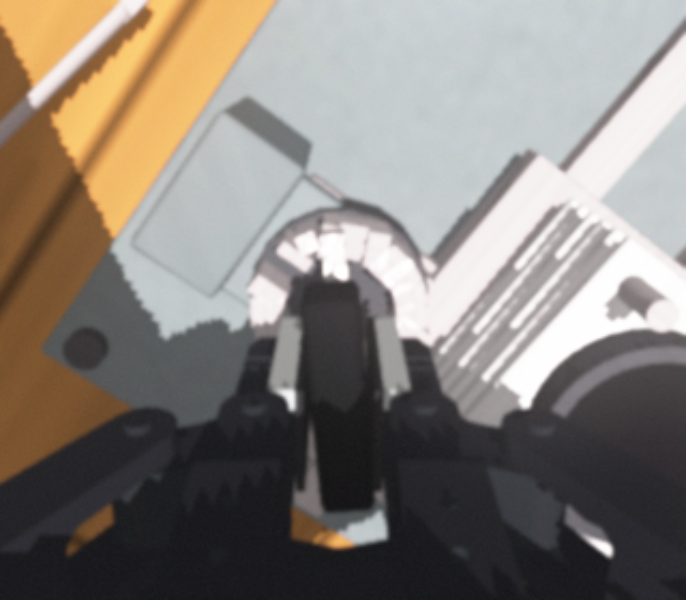

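The view shows the bar standing between the pads with a few degrees of lag. I'll carry on slowly and feel the torque.

Emit:
step_arm(
  increments=[0, 0, 0, 0.2, 0.845, 0, 0, 0, 0.4, 0.845, 0, 0, 0, 0.6, 0.845, 0, 0, 0, 0.8, 0.845, 0, 0, 0, 1.0, 0.845],
)

```text
t: 7.75
tcp_pos: [0.5034, 0.0293, 0.1048]
tool_rot: [0.345, 0.615, -0.347, 0.618]
force: [1.3, 1.4, -1.1]
finger_gap: 0.15
```

```bash
python3 -c "
from h import *
to([.5025,.028,.1045],36)"
```

```text
t 7.75 tcp [0.5034 0.0293 0.1048] yaw 31.46 F [ 1.26  1.42 -1.14] T [ 0.165 -0.094  0.13 ] gap 0.15 q6 -0.705
need [ 0.005 -0.024  0.01 ] turn -0.908
```

Emit:
step_arm(
  increments=[0, 0, 0, 0.2, 0.845, 0, 0, 0, 0.4, 0.845, 0, 0, 0, 0.6, 0.845, 0, 0, 0, 0.8, 0.845, 0, 0, 0, 1.0, 0.845],
)

```text
t: 8.38
tcp_pos: [0.5035, 0.0294, 0.1046]
tool_rot: [0.372, 0.599, -0.374, 0.602]
force: [1.0, 0.7, -5.5]
finger_gap: 0.154
```

```bash
python3 -c "
from h import *
to([.5025,.028,.1045],36)"
```

```text
t 8.375 tcp [0.5035 0.0294 0.1046] yaw 26.38 F [ 1.04  0.74 -5.46] T [ 0.287 -0.23   0.125] gap 0.154 q6 -0.617
need [ 0.001 -0.025  0.013] turn -1.924
```

Emit:
step_arm(
  increments=[0, 0, 0, 0, 0.845, 0, 0, 0, 0, 0.845, 0, 0, 0, 0, 0.84, 0, 0, 0, 0, 0.835, 0, 0, 0, 0, 0.83],
)

```text
t: 9.0
tcp_pos: [0.5033, 0.0292, 0.1048]
tool_rot: [0.372, 0.599, -0.374, 0.602]
force: [0.5, -0.3, -0.4]
finger_gap: 0.168
```

```bash
python3 -c "
from h import *
to([.5025,.028,.1045],36)"
```

```text
t 9.0 tcp [0.5033 0.0292 0.1048] yaw 26.38 F [ 0.51 -0.28 -0.4 ] T [-0.004  0.016  0.019] gap 0.168 q6 -0.617
need [ 0.005 -0.02   0.012] turn -1.924
```

Emit:
step_arm(
  increments=[0, 0, 0, 0.2, 0.83, 0, 0, 0, 0.4, 0.83, 0, 0, 0, 0.6, 0.83, 0, 0, 0, 0.8, 0.83, 0, 0, 0, 0.8, 0.83],
)

```text
t: 9.62
tcp_pos: [0.5035, 0.0293, 0.1048]
tool_rot: [0.393, 0.586, -0.395, 0.589]
force: [0.7, 2.5, -0.7]
finger_gap: 0.169
```

```bash
python3 -c "
from h import *
to([.5025,.028,.1045],36)"
```

```text
t 9.625 tcp [0.5035 0.0293 0.1048] yaw 22.36 F [ 0.7   2.53 -0.74] T [ 0.368 -0.193  0.035] gap 0.169 q6 -0.547
need [ 0.005 -0.023  0.014] turn -2.729
```

Emit:
step_arm(
  increments=[0, 0, 0, 0.2, 0.83, 0, 0, 0, 0.4, 0.83, 0, 0, 0, 0.6, 0.83, 0, 0, 0, 0.8, 0.83, 0, 0, 0, 0.8, 0.83],
)

```text
t: 10.25
tcp_pos: [0.5036, 0.0293, 0.1048]
tool_rot: [0.413, 0.572, -0.415, 0.575]
force: [1.4, 3.0, -1.4]
finger_gap: 0.169
```

```bash
python3 - <<'E'
from h import *
to([.5025,.028,.1045],36)
im=snapshot("scene");m=camera_model("scene");u,v=proj(m,[.503,.029,.11]).astype(int);print(u,v)
im2=snapshot("wrist")
a=cv2.resize(im[v-40:v+40,u-40:u+40],(400,400),interpolation=cv2.INTER_CUBIC);b=cv2.resize(im2[130:330,150:350],(400,400),interpolation=cv2.INTER_CUBIC)
cv2.imwrite("pics/w4.png",np.hstack([a,b]))
E
```

```text
t 10.25 tcp [0.5036 0.0293 0.1048] yaw 18.34 F [ 1.38  3.02 -1.4 ] T [ 0.405 -0.171  0.132] gap 0.169 q6 -0.477
need [ 0.005 -0.024  0.016] turn -3.531
260 170
```

View pics/w4.png

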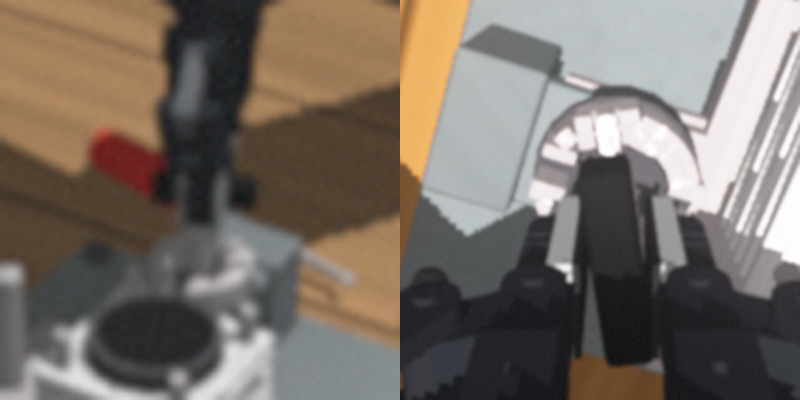

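The right half shows the bar lagging the pads by about 7°, in contact on both corners. The left half (scene) is too coarse to judge the height. I'll keep turning and watch the torque.

Emit:
step_arm(
  increments=[0, 0, 0, 0.2, 0.83, 0, 0, 0, 0.4, 0.83, 0, 0, 0, 0.6, 0.83, 0, 0, 0, 0.6, 0.83, 0, 0, 0, 0.6, 0.83],
)

```text
t: 10.98
tcp_pos: [0.5036, 0.0293, 0.1048]
tool_rot: [0.428, 0.561, -0.429, 0.564]
force: [1.7, 3.6, -0.8]
finger_gap: 0.174
```

```bash
python3 -c "
from h import *
to([.5025,.028,.1045],36)"
```

```text
t 10.975 tcp [0.5036 0.0293 0.1048] yaw 15.37 F [ 1.69  3.55 -0.81] T [ 0.513 -0.286  0.317] gap 0.174 q6 -0.425
need [ 0.006 -0.024  0.017] turn -4.126
```

Torque is up to 0.32 Nm for 3° more and the pads are being forced apart, so the key has probably caught the notch wall. I'll back off the turn, open slightly and lift away straight to look.

Emit:
step_arm(
  increments=[0, 0, 0, -0.7, 0.83, 0, 0, 0, -1.4, 0.8, 0, 0, 0, -1.6, 0.75, 0, 0, 0, -1.6, 0.72, 0, 0, 0, -1.6, 0.7],
)

```text
t: 11.6
tcp_pos: [0.5035, 0.0292, 0.1048]
tool_rot: [0.388, 0.589, -0.39, 0.592]
force: [0.7, -1.2, 0.7]
finger_gap: 0.298
```

Emit:
step_arm(
  increments=[-0.2, 0, 0, 0, 0.7, -0.5, 0, 0, 0, 0.7, -0.8, 0, 0, 0, 0.7, -1.0, 0, 0, 0, 0.7, -1.0, 0, 0, 0, 0.7],
)

```text
t: 12.22
tcp_pos: [0.504, 0.0294, 0.166]
tool_rot: [0.388, 0.588, -0.389, 0.593]
force: [0.4, 0.0, 0.6]
finger_gap: 0.302
```

```bash
python3 - <<'E'
from h import *
to([.5025,.028,.1045],36)
w=camera_model("wrist");im=snapshot("wrist")
big=cv2.resize(im,None,fx=4,fy=4,interpolation=cv2.INTER_CUBIC)
c=proj(w,[.503,.029,.127]);o=(int(c[0])-100,int(c[1])-75)
print(c,o)
raw=big[o[1]*4:o[1]*4+600,o[0]*4:o[0]*4+800]
cv2.imwrite("pics/w5.png",raw);np.save("w5.npy",{"w":w,"o":o},allow_pickle=True)
E
```

```text
t 12.225 tcp [0.504  0.0294 0.166 ] yaw 23.33 F [0.4  0.   0.65] T [ 0.021 -0.028 -0.018] gap 0.302 q6 -0.564
need [ 1.025 -0.035  0.005] turn -2.534
[255.18231422 217.21537497] (155, 142)
```

View pics/w5.png

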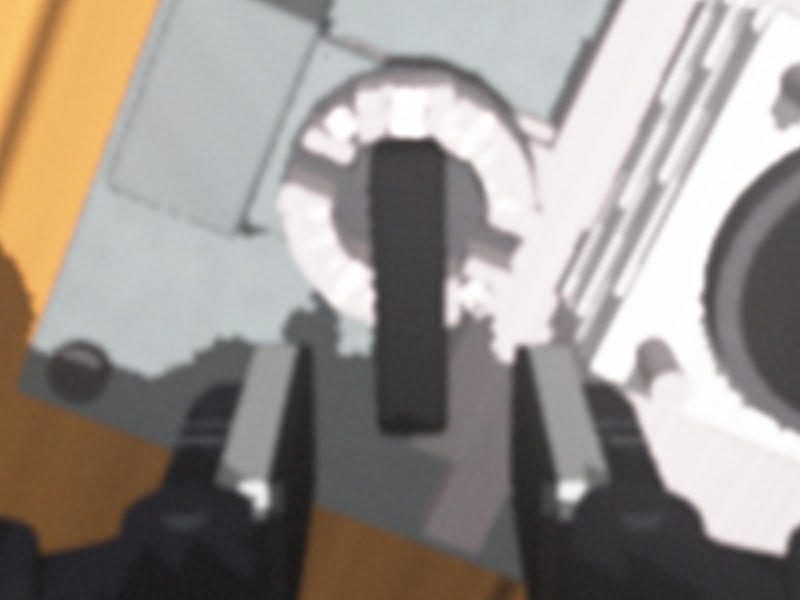

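The bar stands at (375–445, 140–432) in the crop, parallel to the pads, so at about 67° (1.16 rad). The original slots show at the crown's sides. Next I'll check its height by projecting the bar at a 8 mm and at a 12 mm lift.

```bash
python3 - <<'E'
from h import *
d=np.load("w5.npy",allow_pickle=True).item();w,o=d["w"],d["o"]
yaw=np.radians(23.3);ux=np.array([np.sin(yaw),-np.cos(yaw)])   # bar axis (start +x turned cw 66.7deg)
uy=np.array([np.cos(yaw),np.sin(yaw)])
for L in(0,.008,.012):
    for zz in(.119,.105):
        print(L,zz,[((proj(w,[*(np.array([.5030,.0288])+a*ux+b*uy),zz+L])-o)*4).round(0).tolist() for a in(-.025,.025) for b in(-.006,.006)])
# crown check
print([((proj(w,[.5030+.025*a,.0288+.025*b,.079])-o)*4).round(0).tolist() for a,b in((np.sin(-yaw-0),0),) for a,b in((-ux[0],-ux[1]),(uy[0],uy[1]),(-uy[0],-uy[1]))])
E
```

```text
0 0.119 [[363.0, 139.0], [438.0, 139.0], [366.0, 418.0], [435.0, 418.0]]
0 0.105 [[366.0, 118.0], [436.0, 118.0], [369.0, 382.0], [434.0, 382.0]]
0.008 0.119 [[361.0, 152.0], [439.0, 152.0], [364.0, 441.0], [436.0, 441.0]]
0.008 0.105 [[364.0, 130.0], [437.0, 130.0], [367.0, 402.0], [435.0, 402.0]]
0.012 0.119 [[360.0, 159.0], [439.0, 159.0], [364.0, 453.0], [437.0, 453.0]]
0.012 0.105 [[364.0, 136.0], [437.0, 136.0], [366.0, 413.0], [435.0, 413.0]]
[[402.0, 87.0], [527.0, 210.0], [276.0, 210.0]]
```

```bash
python3 - <<'E'
from h import *
w=np.load("w1.npy",allow_pickle=True).item()
for z in(.119,.105): print([((proj(w,[.503+a,.0288,z])/.64-[320,220])*4).round(1).tolist() for a in(-.025,.025)])
print("crown",[((proj(w,[.503+a,.0288+b,.079])/.64-[320,220])*4).round(1).tolist() for a,b in((-.025,0),(0,-.025),(0,.025))])
d=np.load("w5.npy",allow_pickle=True).item()
# black extent along the bar's centre column in w5
im=cv2.imread("pics/w5.png").mean(2);print([int(x) for x in im[125:165:3,410]],[int(x) for x in im[415:450:3,410]])
im=cv2.imread("pics/w1c.png").mean(2);print([int(x) for x in im[130:175:3,345]],[int(x) for x in im[510:550:3,345]])
E
```

```text
[[343.9, 155.1], [342.2, 537.5]]
[[343.5, 132.5], [342.0, 495.9]]
crown [[342.9, 96.5], [169.8, 266.7], [514.6, 267.7]]
[254, 255, 255, 243, 186, 105, 58, 57, 59, 63, 66, 69, 70, 71] [46, 43, 40, 38, 39, 44, 53, 71, 87, 94, 96, 94]
[255, 255, 255, 255, 253, 241, 204, 157, 110, 76, 58, 52, 54, 57, 62] [56, 56, 56, 57, 58, 61, 70, 82, 97, 118, 133, 143, 150, 155]
```

The two image cues disagree: apparent length suggests 12 mm, position suggests about 8 mm. I'll settle it by a gentle touch on the bar's top with shut fingers. Its top is at 0.127 m if notched and 0.131 m if it is still on the crown.

Emit:
step_arm(
  increments=[0, 0, 0, 0, 1, 0.1, 0, 0, 0, 1, 0.25, 0, 0, 0, 1, 0.4, 0, 0, 0, 1, 0.5, 0, 0, 0, 1],
)

```text
t: 12.9
tcp_pos: [0.5031, 0.0294, 0.1342]
tool_rot: [0.388, 0.589, -0.39, 0.592]
force: [-0.0, 1.1, -0.6]
finger_gap: 0.004
```

```bash
python3 -c "
from h import *
to([.5035,.0292,.1295],23.3)"
```

```text
t 12.9 tcp [0.5031 0.0294 0.1342] yaw 23.33 F [-0.02  1.07 -0.57] T [-0.008  0.016  0.057] gap 0.004 q6 -0.564
need [0.078 0.005 0.005] turn 0.006
```

Emit:
step_arm(
  increments=[0.02, 0, 0, 0, 1, 0.04, 0, 0, 0, 1, 0.06, 0, 0, 0, 1, 0.075, 0, 0, 0, 1, 0.08, 0, 0, 0, 1],
)

```text
t: 13.52
tcp_pos: [0.5032, 0.0294, 0.1295]
tool_rot: [0.388, 0.589, -0.39, 0.592]
force: [-0.1, 0.7, 0.2]
finger_gap: -0.001
```

Emit:
step_arm(
  increments=[0.015, 0, 0, 0, 1, 0.03, 0, 0, 0, 1, 0.04, 0, 0, 0, 1, 0.05, 0, 0, 0, 1, 0.055, 0, 0, 0, 1],
)

```text
t: 14.15
tcp_pos: [0.5032, 0.0293, 0.1269]
tool_rot: [0.388, 0.589, -0.39, 0.592]
force: [-2.5, 0.1, 8.3]
finger_gap: -0.002
```

Contact came only at 0.127 m, so the lift is 8 mm: the key rests in the notch and is released. Next I'll lift away and go to the −y side of the post.

Emit:
step_arm(
  increments=[-0.5, 0, 0, 0, 1, -0.6, 0.15, 0.5, 1.5, 1, -0.6, 0.35, 1.0, 3, 1, -0.6, 0.5, 1.5, 4.6, 1, -0.6, 0.64, 1.93, 4.66, 1],
)

```text
t: 14.78
tcp_pos: [0.585, -0.0626, 0.1634]
tool_rot: [0.5, 0.498, -0.501, 0.502]
force: [0.8, -0.2, 0.1]
finger_gap: -0.003
```

```bash
python3 - <<'E'
from h import *
to([.584,-.062,.075],0)
w=camera_model("wrist");im=snapshot("wrist");np.save("w6.npy",w,allow_pickle=True)
cv2.imwrite("pics/w6.png",cv2.resize(im,(800,600),interpolation=cv2.INTER_CUBIC))
print(proj(w,[.584,-.027,.102])/.64)
E
```

```text
t 14.775 tcp [ 0.585  -0.0626  0.1634] yaw -0.04 F [ 0.78 -0.15  0.07] T [-0.004 -0.015  0.04 ] gap -0.003 q6 -0.291
need [ 1.474 -0.02  -0.016] turn -0.008
[399.60508773 244.45171152]
```

View pics/w6.png

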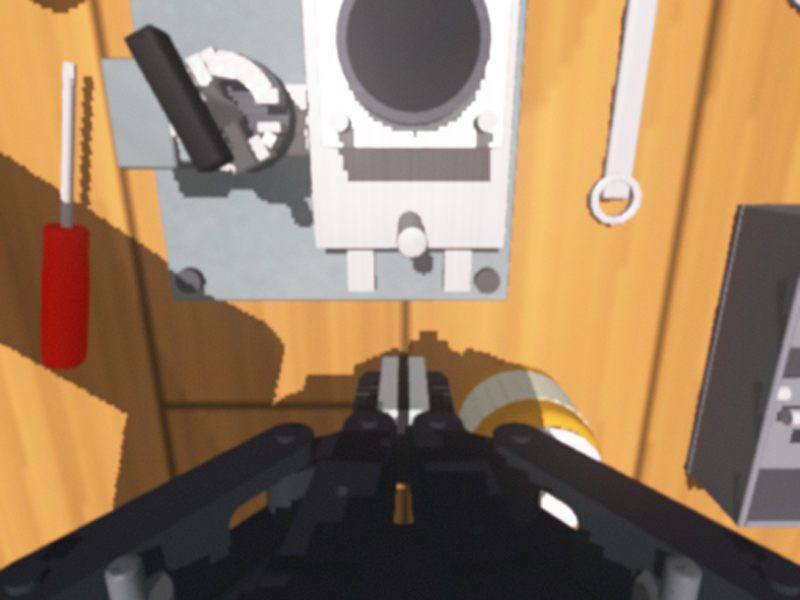

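The wrist view shows the post's top at (412,242), about 5 mm further +x than expected, with its −y side clear. The T-bar is standing turned in its notch. I'll descend behind the post.

Emit:
step_arm(
  increments=[0.3, 0.03, 0, 0, 1, 0.7, 0.06, 0, 0, 1, 1.1, 0.07, 0, 0, 1, 1.4, 0.07, 0, 0, 1, 1.47, 0.07, 0, 0, 1],
)

```text
t: 15.45
tcp_pos: [0.5915, -0.0653, 0.0737]
tool_rot: [0.499, 0.497, -0.501, 0.502]
force: [-0.4, 0.2, 1.0]
finger_gap: 0.001
```

```bash
python3 -c "
from h import *
to([.589,-.046,.075],0)
w=camera_model('wrist');print(ray(np.load('w6.npy',allow_pickle=True).item(),(412,242),.102))"
```

```text
t 15.45 tcp [ 0.5915 -0.0653  0.0737] yaw -0.06 F [-0.37  0.17  1.  ] T [-0.009 -0.006 -0.011] gap 0.001 q6 -0.289
need [-0.025 -0.041 -0.322] turn -0.011
[ 0.58939172 -0.02592224  0.102     ]
```

Emit:
step_arm(
  increments=[-0.02, -0.04, -0.1, 0, 1, -0.02, -0.04, -0.2, 0, 1, -0.02, -0.04, -0.28, 0, 1, -0.02, -0.04, -0.34, 0, 1, -0.02, -0.04, -0.4, 0, 1],
)

```text
t: 16.08
tcp_pos: [0.5895, -0.0422, 0.0753]
tool_rot: [0.499, 0.497, -0.501, 0.503]
force: [-1.0, -4.3, 2.5]
finger_gap: 0.0
```

Emit:
step_arm(
  increments=[0, 0, -0.06, 0, 1, 0, 0, -0.12, 0, 1, 0, 0, -0.18, 0, 1, 0, 0, -0.24, 0, 1, 0, 0, -0.3, 0, 1],
)

```text
t: 16.7
tcp_pos: [0.5895, -0.024, 0.0753]
tool_rot: [0.499, 0.497, -0.501, 0.503]
force: [-2.1, -4.6, 2.2]
finger_gap: -0.006
```

The carriage is sliding at about 4.6 N, so the lock is free.

Emit:
step_arm(
  increments=[0, 0, -0.06, 0, 1, 0, 0, -0.12, 0, 1, 0, 0, -0.18, 0, 1, 0, 0, -0.23, 0, 1, 0, 0, -0.28, 0, 1],
)

```text
t: 17.32
tcp_pos: [0.5896, -0.007, 0.0752]
tool_rot: [0.499, 0.497, -0.501, 0.503]
force: [-1.2, -4.8, 3.3]
finger_gap: 0.002
```

Emit:
step_arm(
  increments=[0, 0, -0.04, 0, 1, 0, 0, -0.08, 0, 1, 0, 0, -0.12, 0, 1, 0, 0, -0.15, 0, 1, 0, 0, -0.18, 0, 1],
)

```text
t: 17.95
tcp_pos: [0.5896, 0.004, 0.0752]
tool_rot: [0.499, 0.497, -0.501, 0.503]
force: [-1.0, -3.7, 2.8]
finger_gap: 0.002
```

```bash
python3 - <<'E'
from h import *
to([.589,.011,.075],0)
m=camera_model("top");im=snapshot("top")
cv2.imwrite("pics/t2.png",cv2.resize(im[160:270,160:320],(800,550),interpolation=cv2.INTER_CUBIC))
E
```

```text
t 17.95 tcp [0.5896 0.004  0.0752] yaw 0.0 F [-1.04 -3.65  2.79] T [-0.569  0.164 -0.024] gap 0.002 q6 -0.171
need [ 0.002 -0.01  -0.117] turn 0.001
```

View pics/t2.png

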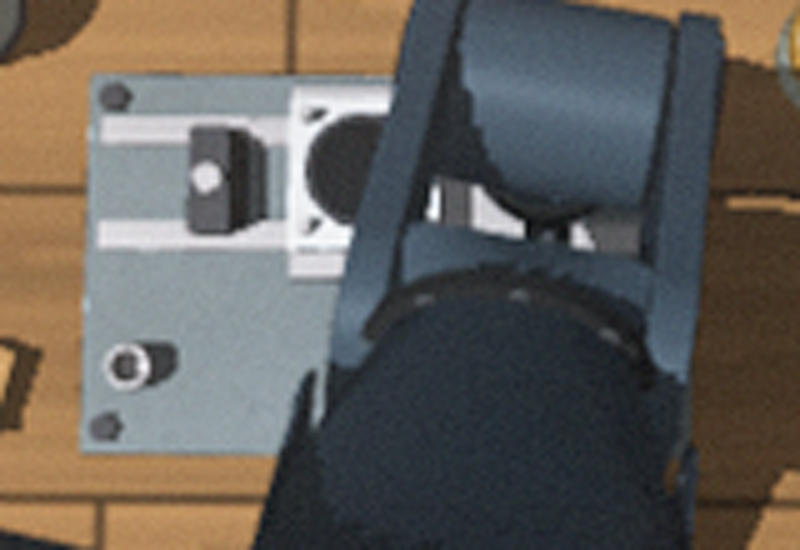

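The top view shows the carriage front at column 290 and the stop face somewhere at 235–265, leaving roughly 15–30 mm (1.7 px/mm). I'll continue slowly.

Emit:
step_arm(
  increments=[0, 0, -0.03, 0, 1, 0, 0, -0.06, 0, 1, 0, 0, -0.09, 0, 1, 0, 0, -0.12, 0, 1, 0, 0, -0.15, 0, 1],
)

```text
t: 18.62
tcp_pos: [0.5897, 0.0133, 0.0751]
tool_rot: [0.499, 0.497, -0.501, 0.503]
force: [-1.2, -4.6, 3.7]
finger_gap: -0.001
```

Emit:
step_arm(
  increments=[0, 0, -0.02, 0, 1, 0, 0, -0.04, 0, 1, 0, 0, -0.06, 0, 1, 0, 0, -0.08, 0, 1, 0, 0, -0.1, 0, 1],
)

```text
t: 19.25
tcp_pos: [0.5897, 0.0194, 0.075]
tool_rot: [0.499, 0.497, -0.501, 0.503]
force: [-0.8, -4.2, 2.8]
finger_gap: -0.001
```

Emit:
step_arm(
  increments=[0, 0, -0.02, 0, 1, 0, 0, -0.04, 0, 1, 0, 0, -0.06, 0, 1, 0, 0, -0.08, 0, 1, 0, 0, -0.1, 0, 1],
)

```text
t: 19.88
tcp_pos: [0.5897, 0.0255, 0.075]
tool_rot: [0.499, 0.497, -0.501, 0.503]
force: [-0.9, -3.6, 3.3]
finger_gap: -0.003
```

Emit:
step_arm(
  increments=[0, 0, -0.02, 0, 1, 0, 0, -0.035, 0, 1, 0, 0, -0.05, 0, 1, 0, 0, -0.065, 0, 1, 0, 0, -0.08, 0, 1],
)

```text
t: 20.5
tcp_pos: [0.5897, 0.0303, 0.075]
tool_rot: [0.499, 0.497, -0.501, 0.503]
force: [-1.7, -5.2, 3.9]
finger_gap: -0.001
```

Emit:
step_arm(
  increments=[0, 0, -0.01, 0, 1, 0, 0, -0.02, 0, 1, 0, 0, -0.03, 0, 1, 0, 0, -0.04, 0, 1, 0, 0, -0.05, 0, 1],
)

```text
t: 21.12
tcp_pos: [0.5898, 0.0306, 0.075]
tool_rot: [0.497, 0.496, -0.502, 0.505]
force: [-1.2, -13.7, 3.9]
finger_gap: -0.002
```

Emit:
step_arm(
  increments=[0, 0, -0.01, 0, 1, 0, 0, -0.02, 0, 1, 0, 0, -0.03, 0, 1, 0, 0, -0.04, 0, 1, 0, 0, -0.05, 0, 1],
)

```text
t: 21.75
tcp_pos: [0.5898, 0.0305, 0.0751]
tool_rot: [0.496, 0.495, -0.502, 0.506]
force: [-1.7, -14.9, 3.4]
finger_gap: 0.005
```

Blocked at y = 0.0306 with about 14 N after about 74 mm of travel, so the carriage is against the stop. I'll back off and lift clear.

Emit:
step_arm(
  increments=[0, 0, 0.05, 0, 1, 0, 0, 0.2, 0, 1, 0, 0, 0.45, 0, 1, -0.3, 0, 0.6, 0, 1, -0.7, 0, 0.6, 0, 1],
)

```text
t: 22.38
tcp_pos: [0.5897, -0.0058, 0.1185]
tool_rot: [0.496, 0.495, -0.503, 0.506]
force: [-0.3, 0.7, -0.5]
finger_gap: 0.002
```

Emit:
step_arm(
  increments=[-0.6, 0, 0.2, 0, 1, -1.4, 0, 0.8, 0, 1, -2.0, 0, 1.5, 0, 1, -2.0, 0, 2.2, 0, 1, -2.0, 0, 2.8, 0, 1],
)

```text
t: 23.0
tcp_pos: [0.5898, -0.1737, 0.2439]
tool_rot: [0.497, 0.494, -0.503, 0.507]
force: [0.1, -0.1, -0.2]
finger_gap: -0.002
```

```bash
python3 - <<'E'
from h import *
to([.5,-.2,.25],0)
a=snapshot("top")[160:270,160:320];w=snapshot("wrist")
cv2.imwrite("pics/end.png",np.hstack([cv2.resize(a,(436,300)),cv2.resize(w,(400,300))])[:, :800])
cv2.imwrite("pics/end.png",np.vstack([cv2.resize(a,(436,300),interpolation=cv2.INTER_CUBIC),cv2.resize(w,(436,300))]))
E
```

```text
t 23.0 tcp [ 0.5898 -0.1737  0.2439] yaw 0.1 F [ 0.13 -0.12 -0.25] T [-0.022 -0.099 -0.021] gap -0.002 q6 -0.457
need [-0.103 -1.496  0.438] turn 0.019
```

View pics/end.png

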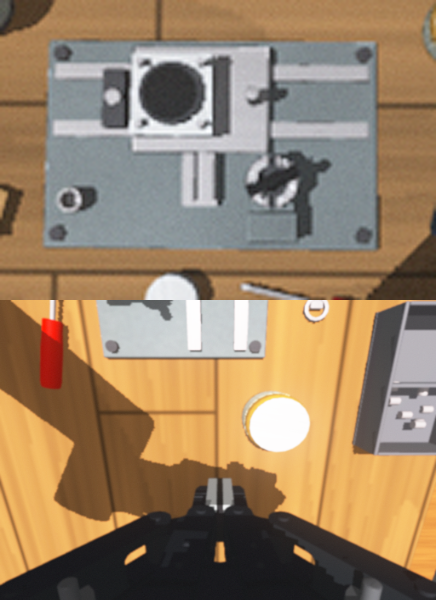

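The top view shows the carriage front (column 132) against the stop (right edge about 130), the T-bar still turned at (273,180), and the socket, piston, screwdriver and tin still in place. The arm is clear, so I'm handing in.

```bash
python3 -c "
from station import *
print(sign_off(), sense()['t'])"
```

```text
the job is handed in; nothing more can be done
the job is handed in; nothing more can be done
```

The plunger is up in its rest notch and released, and the carriage is against the rubber end stop. I handed the job in at about 23 s, and the hand-in gave no verdict.

**Plunger:** I gripped the T-bar, lifted it about 13 to 14 mm and turned it about 43° clockwise. I then loosened the grip and used the fingers as a fork to push it on slowly until the key dropped at about 67° (1.16 rad).

**Notch check:** The camera cues on the bar's height disagreed, one suggesting 12 mm of lift and the other about 8 mm. I settled it by touching the bar's top with shut fingers. There was no contact at 129.5 mm and about 8 N at 127 mm, which means about 8 mm of lift, in the notch.

**Carriage:** I pushed the post at 4 to 5 N for about 74 mm, until it stopped moving and the force rose to about 14–15 N. The final top view shows the carriage against the stop and the T-bar still turned, with the arm clear and reading about 0 N. The bystanders in view were in place; the oil bottle, plug box and most of the wrench were outside or at the edge of the final pictures.

**Other deviation:** on the first descent the tool ended about 6 mm off to the side. I corrected this before gripping, and no force showed.

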